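# Unpin the spring tray and put its peg in the big cup

### The arm

A 6-joint arm with a two-finger parallel gripper is mounted at the origin on the work surface. World frame = base frame: x ahead of the robot, y to its left, z up, the work surface at z = 0. Lengths are in m, angles in rad, forces in N, time in s.
With the tool pointing down it reaches from about 0.35 to 0.85 m from the base axis. Payload 8.1 kg.
Tool frame: the origin (TCP) lies at the very end of the fingers, on their centre line; the grasp point (between the pads) lies 19 mm behind it; z points along the fingers, y is the direction in which the jaws open and shut (so a half turn about z gives the same grasp; the last joint's range is limited). The gripper opens to 85 mm and grips with 20 to 120 N. Pads are 22 mm wide; open, the fingers measure 114 mm over their backs; the gripper's body (76 mm by 85 mm) begins 54 mm behind the grasp point. The pads swing forward as they close: fully open they stand 13 mm farther back than shut.
Start: joints at [1.15, 0.13, 1.488, -0, 1.523, -0.085], TCP at [0.198, 0.567, 0.201] pointing down, gripper open.
Joint ranges: [-2.96, 2.96], [-0.89, 2.26], [0.02, 2.5], [-1.34, 4.48], [0, 2.73], [-2.66, 2.66]. Speed limits (rad/s): [2.39, 2.39, 2.79, 3.14, 3.14, 3.14].

### API

Orientations are given as [roll, pitch, yaw] about the fixed x, y, z axes, in that order (R = Rz(yaw) Ry(pitch) Rx(roll)).
In Python, from cell import ctrl, cams, hand_in, finder gives the robot as it stands.
- The arm moves only by the tool step_arm, never from a script. Its argument "targets" is a list of rows, each a list of 7 numbers: the shift along the world's x, y, z in cm, then the turn, a rotation vector about the world's x, y, z in degrees, then the closure in counts, from 0 (fully open) to 255 (shut). A call has 1 to 12 rows; each row shifts and turns the pose as measured when the row begins; what a row does not reach is not made up. A row lasts 1/8 s, in which the tool goes at most 62.5 mm and 10.7 degrees, less where a joint would pass 70% of its speed; a pose out of reach is approached as far as the arm can. A call is refused whole if a number of a shift passes 6.25 or a number of a turn 10.7, either way. A call with a gripper value outside its range is refused whole. The fingers move at their own pace and stop on an object; "grip_force" is the grip in N (left out, the last holds). Time passes only in rows, so rows that do not move let the fingers close. It gives the time, the measured TCP pose, the force and the opening at its end, in the units of the state.
- ctrl.read_state(): the state, without advancing time (a new reading comes with each control period).
- cams.get_image(name): name is "scene" or "top"; returns the picture (400x640x3 uint8, red, green, blue); there is no depth.
- cams.camera_info(name): a dict with "vertical_fov" (degrees; the focal length in pixels is half the picture's height over the tangent of half this angle, whatever the lens; pixels are square), "cx", "cy" (the principal point, pixels), "dist" ([k1, k2, p1, p2, k3] as OpenCV has them; the pictures are not rectified), "R" (3x3) and "t" (3): a world point X has camera coordinates R X + t. Camera axes: x right, y down, z forward; pixel columns grow to the right and rows downward; lengths in m; the calibration is good to about 2 mm. A picture is of the moment at which its call begins. camera_info takes no time and is no camera call.
- hand_in(): hands the job in, once; it reports no verdict.
Trained networks look in the newest picture that a camera, given by its name, has taken for a name from the list of things; names that differ only in an ending like _2 or _b are one class to them, and where a whole thing is asked for, a point or a joint stands for the part that bears it (a point fixed in the world has none). Each returns a list of dicts, best first, with "score" (0 to 1); they miss things now and then, are a little off and sometimes report something else, mostly with a low value. They report only what shows in the picture. A call takes as long as a camera call. They do not tell look-alikes from the thing itself.
- finder.cut_out(camera, thing): "region" (400x640 bool, what is visible of it) and "bbox" ([centre column, centre row, width, height] in pixels, round what is visible of it).
The state is a dict: "time": time; "joints": joint angles; "dq": joint speeds; "joint_efforts": joint torques, N m; "position": TCP position; "ee_rot": TCP orientation; "force": force on the tool from outside, world axes, zero at the start; "ft_torque": the same for the moment, N m; "grip_width": finger opening in m.
Only numpy, scipy, OpenCV 4.12 (cv2) and the standard library are available. Lean on these libraries where they do the work, as an engineer would, in place of code of your own. Each camera call takes 0.05 s, during which the arm holds its last target.

### The job

Draw the wooden locking peg straight up out of its sleeve on top of the tray case, so that the spring tray pops open towards you. Then stand the peg, thin end down, in the largest of the pale blue cups, leave the cup standing upright and let go; the peg may lean on the cup's rim.

Things in the scene. Friction and masses are not known exactly. Their poses are not given: they have to be found in the camera images.
- peg_grip (a point): Beech locking peg, round, 130 mm long, about 50 g: an 80 mm shaft of 18 mm diameter, above it a grip of 28 mm diameter, 50 mm tall. This point is the grip's centre, on the axis, 105 mm above the foot, 25 mm above the grip's lower end; z points from foot to grip. At first it stands upright in the sleeve, the grip resting on the sleeve's mouth, this point about 112 mm above the shelf top.
- case: Fixed plywood tray case, 160 (x) by 180 (y) mm, flat top 57 mm high. Origin on the shelf top under the sleeve's axis; z up; its open front faces its own -x. The sleeve is an upright aluminium tube, 44 mm outside, in the middle of the top, its mouth 87 mm above the origin; bore 21 mm wide (3 mm over the shaft), 42 mm long. The peg must rise 80 mm to be clear of the mouth.
- tray (a joint): Spring tray: how far it stands out of the case's front (to the case's -x), in m, 0 shut to 0.06 fully out. A spring of 2.4 N pushes it; at first the peg's shaft, in front of a cross wall of the tray, holds it nearly shut (under 0.005). It slides out by itself once the peg has risen about 35 mm; its knob then ends 160 mm from the sleeve's axis, all of it lower than 45 mm.
- cup_big_in (a point): Largest pale blue ceramic cup, loose, 260 g, 70 mm tall, 76 mm across at the open rim, 61 mm at the base, walls 4 mm. This point is the centre of its inner floor, 5 mm above the shelf top, 65 mm below the rim; z up. The other blue cups are smaller: one 60 mm across and 56 mm tall, with one 44 mm across and 46 mm tall standing in it.
Not all that is in view belongs to the job. Leave any pink or yellow look-alike of the part that bears cup_big_in alone.

How it is judged:
On the way:
1. the peg is drawn up out of the sleeve: its foot is above the sleeve's mouth, still over the sleeve and upright (z of peg_grip in the frame of case above 0.192 m and horizontal distance between peg_grip and case below 0.02 m and angle between peg_grip's own z axis and vertical below 0.18 rad).
At the end, for the whole second after the job is handed in: Tray out 50 mm or more; peg thin end down in the largest cup, its foot on the cup's floor (floor centre within 30 mm of the peg's axis and 85 to 120 mm below the grip's centre), leaning under 45 degrees, at rest; the cup upright (within 6 degrees) on the shelf top (value of joint tray above 0.05 m and x of cup_big_in in the frame of peg_grip between -0.03 and 0.03 m and y of cup_big_in in the frame of peg_grip between -0.03 and 0.03 m and z of cup_big_in in the frame of peg_grip between -0.12 and -0.085 m and angle between peg_grip's own z axis and vertical below 0.8 rad and angle between cup_big_in's own z axis and vertical below 0.1 rad and height (world z) of cup_big_in below 0.012 m and linear speed of peg below 0.03 m/s); the robot touches nothing.
It fails at once if the peg is wrenched against the sleeve or case with more than 60 N (contact force between peg and case above 60 N).
It also fails if it takes over 38 s, if anything falls off the work surface, if the arm or the gripper's body presses on something with over 40 N, if the wrist force passes 120 N, or if a joint passes its speed limit or range.

## Working session

There is one attempt and no reset: what is moved stays moved. The work goes in short steps, Python scripts to look and compute and a tool call to move; the robot and the scene stay as the last step left them, time stands still between calls to the robot, and variables do not carry over. Pictures are saved under pics/ and viewed, and the job is handed in when it is done.

Besides the shell and the picture viewer there is one more tool, called after "Call:" as a command line: name --pt "numbers of a row" for each row, then --argument value for the rest. step_arm: Moves the arm, as the interface text tells. Its arguments: {"type":"object","properties":{"targets":{"type":"array","items":{"type":"array","items":{"type":"number"}}},"grip_force":{"type":"number"}},"required":["targets"]}

```bash
mkdir -p pics; ls
python3 - <<'E'
from cell import ctrl,cams,finder
import cv2,numpy as np
for n in ["scene","top"]:
    im=cams.get_image(n); cv2.imwrite(f"pics/{n}0.png",im[:,:,::-1])
    i=cams.camera_info(n); print(n,i)
    for th in ["peg_grip","case","cup_big_in","tray"]:
        for d in finder.cut_out(n,th): print(th,round(d["score"],2),np.round(d["bbox"],1))
print(ctrl.read_state())
E
```

```text
pics
scene {'vertical_fov': 57.07511386663517, 'cx': 320.9509363950967, 'cy': 197.29518732934682, 'dist': array([-0.08693904,  0.        ,  0.        ,  0.        ,  0.        ]), 'R': array([[ 0.06389177,  0.99794891, -0.00397585],
       [ 0.8628872 , -0.05724526, -0.50214407],
       [-0.50134173,  0.02865216, -0.86477484]]), 't': array([-0.03279548, -0.37416449,  1.17233022])}
peg_grip 0.64 [337.1 230.7  12.3  24.7]
case 0.75 [337.1 245.7  94.5  86.6]
cup_big_in 0.87 [225.1 163.   34.4  37. ]
cup_big_in 0.81 [217.3 203.9  31.   36. ]
cup_big_in 0.73 [266.6 174.9  35.2  33.8]
tray 0.47 [326.6 210.8   9.1   7.5]
top {'vertical_fov': 42.889057932634074, 'cx': 314.6548945438908, 'cy': 200.00758141340862, 'dist': array([0.05336314, 0.        , 0.        , 0.        , 0.        ]), 'R': array([[ 0.01400295, -0.99967756,  0.02118242],
       [-0.98417473, -0.01752214, -0.17633229],
       [ 0.1766466 , -0.01837803, -0.98410275]]), 't': array([-0.01284604,  0.48230951,  1.03670369])}
peg_grip 0.54 [300.1 145.8  14.8  21.1]
case 0.86 [299.6 156.8  90.   93.3]
cup_big_in 0.89 [424.1 273.1  37.9  34.5]
cup_big_in 0.85 [373.4 246.5  39.1  37.8]
cup_big_in 0.65 [434.4 212.7  40.1  35. ]
tray 0.62 [305.8 194.   74.6  18.6]
{'time': 0.5, 'joints': array([ 1.14960477e+00,  1.30443417e-01,  1.48824668e+00,  2.63043647e-05,
        1.52300585e+00, -8.54196989e-02]), 'dq': array([ 2.17470370e-04,  2.43525449e-05, -1.60023155e-03,  1.21240542e-03,
       -8.74884875e-04, -2.25233738e-04]), 'joint_efforts': array([ 4.56123314e-05, -5.68707240e+01, -5.00364625e+01, -1.16223191e-04,
        2.76558188e-03, -5.13254599e-05]), 'position': array([0.19766889, 0.56647798, 0.2010406 ]), 'ee_rot': array([-3.14149198e+00, -3.49909484e-05,  2.80581953e+00]), 'force': array([ 0.47471827, -0.15402206,  0.04140314]), 'ft_torque': array([ 0.00482743, -0.00346254,  0.01980943]), 'grip_width': 0.08556094128738743}
```

View pics/scene0.png

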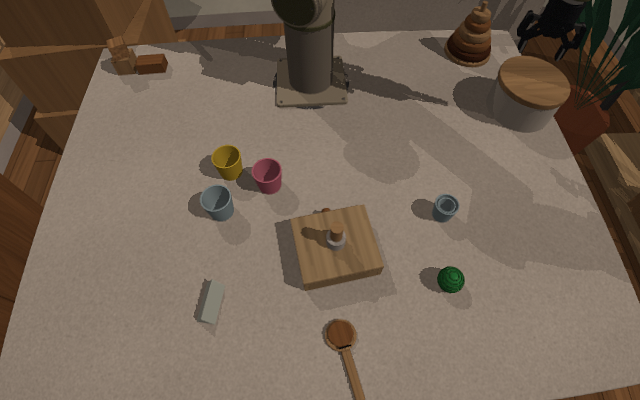

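View pics/top0.png

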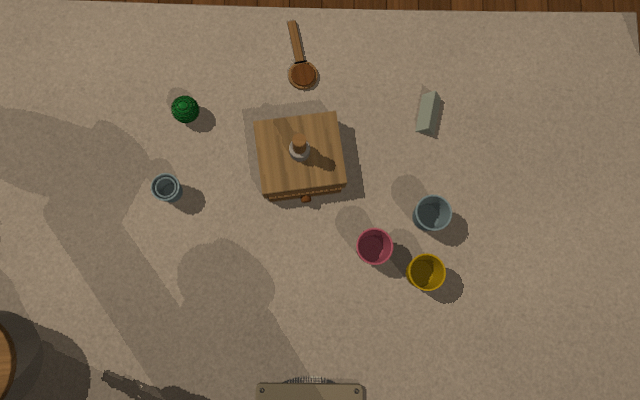

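The big blue cup is at about (217,204) in the scene view and (433,213) in the top view. The peg is at (337,231) and (300,146). Next I fit the known shapes to both views.

```bash
cat > h.py <<'E'
from cell import ctrl,cams,finder
import cv2,numpy as np
from scipy.optimize import least_squares
def proj(n,X):
    i=cams.camera_info(n); f=200/np.tan(np.radians(i["vertical_fov"])/2)
    K=np.array([[f,0,i["cx"]],[0,f,i["cy"]],[0,0,1]])
    return cv2.projectPoints(np.asarray(X,float),cv2.Rodrigues(i["R"])[0],i["t"],K,i["dist"])[0][:,0]
a=np.linspace(0,2*np.pi,60,endpoint=False)
def ring(x,y,z,r): return np.c_[x+r*np.cos(a),y+r*np.sin(a),np.full(60,z)]
def bb(P): lo,hi=P.min(0),P.max(0); return np.r_[lo,hi+0]
def meas(d): c=d["bbox"]; return np.r_[c[0]-c[2]/2,c[1]-c[3]/2,c[0]+c[2]/2,c[1]+c[3]/2]
def cup(x,y): return np.r_[ring(x,y,.07,.038),ring(x,y,0,.0305)]
def peg(x,y,dz=0): return np.r_[ring(x,y,.087+dz,.014),ring(x,y,.137+dz,.014)]
def case(x,y,w):
    c,s=np.cos(w),np.sin(w); L=[]
    for z in (0,.057):
        for u in(-.08,.08):
            for v in(-.09,.09): L.append([x+c*u-s*v,y+s*u+c*v,z])
    return np.array(L)
E
python3 - <<'E'
from h import *
M={}
for n in ["scene","top"]:
    im=cams.get_image(n); hsv=cv2.cvtColor(im,cv2.COLOR_RGB2HSV)
    for th in ["peg_grip","case","cup_big_in"]:
        ds=finder.cut_out(n,th)
        if th=="cup_big_in":
            for d in ds: print(n,np.round(d["bbox"]),np.median(hsv[d["region"]],0))
            t={"scene":(217,204),"top":(433,213)}[n]
            ds=[min(ds,key=lambda d:np.hypot(*(np.array(d["bbox"][:2])-t)))]
        M[n,th]=ds[0]
for th,f,p0 in [("peg_grip",peg,[.45,.02]),("cup_big_in",cup,[.4,-.2]),("case",case,[.45,.02,0])]:
    for views in (["scene"],["top"],["scene","top"]):
        r=least_squares(lambda p:np.concatenate([bb(proj(n,f(*p)))-meas(M[n,th]) for n in views]),p0,loss="soft_l1",x_scale=.01)
        print(th,views,np.round(r.x,4),np.round(r.fun,1))
# case yaw from mask min-area: top face
for n in ["scene","top"]:
    m=M[n,"case"]["region"].astype(np.uint8)
    def iou(p):
        q=np.zeros_like(m); cv2.fillConvexPoly(q,cv2.convexHull(np.round(proj(n,case(*p))).astype(np.int32)),1)
        return (q&m).sum()/(q|m).sum()
    b=max(((iou((r.x[0]+dx,r.x[1]+dy,w)),dx,dy,w) for dx in np.arange(-.008,.009,.004) for dy in np.arange(-.008,.009,.004) for w in np.arange(-.3,.31,.03)))
    print(n,b)
E
```

```text
scene [227. 164.  32.  34.] [ 22. 200. 110.]
scene [267. 174.  29.  34.] [176. 126. 104.]
scene [217. 202.  32.  37.] [84. 17. 88.]
top [425. 275.  43.  34.] [ 23. 234.  93.]
top [433. 213.  38.  38.] [75. 24. 71.]
top [374. 247.  41.  40.] [177. 131.  81.]
peg_grip ['scene'] [0.5855 0.0298] [-0.8 -0.7  0.7  0.7]
peg_grip ['top'] [0.5849 0.0248] [ 0.3  0.1 -0.3 -0.1]
peg_grip ['scene', 'top'] [0.5851 0.0268] [-2.1 -0.8 -0.8  0.6 -0.7 -0.  -1.4 -0.2]
cup_big_in ['scene'] [ 0.4568 -0.25  ] [-1.  -0.6  1.1  0.6]
cup_big_in ['top'] [ 0.4552 -0.2528] [-1.4  0.4  1.2 -0.4]
cup_big_in ['scene', 'top'] [ 0.4556 -0.2516] [-1.6 -1.   0.5  0.2 -2.   0.2  0.6 -0.6]
case ['scene'] [0.5817 0.029  0.0924] [ 0. -0. -0.  0.]
case ['top'] [ 0.5795  0.0281 -0.1759] [-3.1  1.5  4.3 -1.8]
case ['scene', 'top'] [ 0.5885  0.0295 -0.0616] [ 3.2  7.2 -4.  -2.6 -0.   1.5 -0.  -9.8]
scene (np.float64(0.9169440745672437), np.float64(-0.004), np.float64(0.0), np.float64(0.17999999999999955))
top (np.float64(0.9044406970207982), np.float64(-0.008), np.float64(0.0), np.float64(0.14999999999999958))
```

Run:
```python
from h import *
out=[]
for n,P in [("scene",peg),("top",peg)]:
    im=cv2.imread(f"pics/{n}0.png"); 
    for which,p,c in [("peg",(.585,.027),None),("cup",(.4556,-.2516),None)]:
        pts=np.r_[peg(*p),ring(*p,.087,.022)] if which=="peg" else cup(*p)
        u=proj(n,pts); c=u.mean(0).astype(int); s=24
        cr=cv2.resize(im[c[1]-s:c[1]+s,c[0]-s:c[0]+s],None,fx=8,fy=8,interpolation=cv2.INTER_CUBIC)
        for k,q in enumerate(u): cv2.circle(cr,tuple(((q+.5-(c-s))*8).astype(int)),1,[(0,255,0),(0,0,255),(255,0,0)][k//60],-1)
        out.append(cr)
cv2.imwrite("pics/z1.png",np.vstack([np.hstack(out[:2]),np.hstack(out[2:])])[:, :][::1][:768])
cv2.imwrite("pics/z1.png",cv2.resize(cv2.imread("pics/z1.png"),(600,600)))
```

```text
(no output)
```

View pics/z1.png

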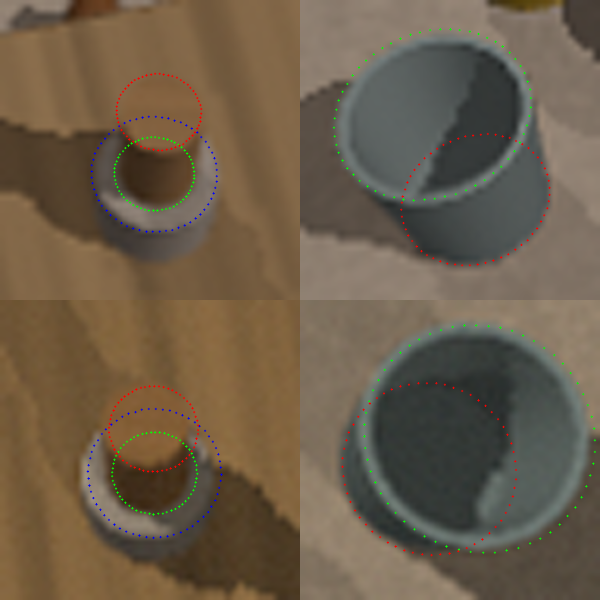

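The overlay fits to within 1–2 mm: peg at about (0.585, 0.028), big cup at about (0.4565, -0.2505). I start the transit.

Call:
step_arm --pt "3.4 -4.8 0 0 0 0 0" --pt "3.4 -4.8 0 0 0 0 0" --pt "3.4 -4.8 0 0 0 0 0" --pt "3.4 -4.8 0 0 0 0 0" --pt "3.4 -4.8 0 0 0 0 0" --pt "3.4 -4.8 0 0 0 0 0" --pt "3.4 -4.8 0 0 0 0 0" --pt "3.4 -4.8 0 0 0 0 0" --pt "3.4 -4.8 0 0 0 0 0" --pt "3.4 -4.8 0 0 0 0 0" --pt "0 0 0 0 0 0 0" --grip_force 25

```text
time: 2.28
position: [0.5455, 0.0701, 0.2025]
ee_rot: [3.138, 0.005, 2.809]
force: [-0.8, 0.4, 0.1]
grip_width: 0.0853
```

Call:
step_arm --pt "2.0 -2.1 0 0 0 0 0" --pt "1.9 -2.1 0 0 0 0 0" --pt "0 0 0 0 0 0 0"

```text
time: 2.65
position: [0.5849, 0.028, 0.2025]
ee_rot: [3.137, 0.004, 2.809]
force: [-0.1, -0.2, -0.9]
grip_width: 0.0853
```

Call:
step_arm --pt "0 0 -4.0 0 0.3 0 0" --pt "0 0 -3.0 0 0 0 0" --pt "0 0 -2.0 0 0 0 0" --pt "0 0 -1.3 0 0 0 0" --pt "0 0 0 0 0 0 0"

```text
time: 3.28
position: [0.5827, 0.0337, 0.0982]
ee_rot: [3.136, -0.001, 2.813]
force: [-0.6, 0.6, -0.7]
grip_width: 0.0857
```

Run:
```python
from h import *
s=ctrl.read_state(); print(s["position"],s["force"])
o=[]
for n in["scene","top"]:
    im=cams.get_image(n)[:,:,::-1]; c=proj(n,[[.585,.028,.1]])[0].astype(int)
    o.append(cv2.resize(np.ascontiguousarray(im[c[1]-60:c[1]+60,c[0]-50:c[0]+50]),None,fx=4,fy=4,interpolation=cv2.INTER_CUBIC))
cv2.imwrite("pics/a1.png",np.hstack(o))
```

```text
[0.58274967 0.03369213 0.09819467] [-0.64217683  0.58918654 -0.70321409]
```

View pics/a1.png

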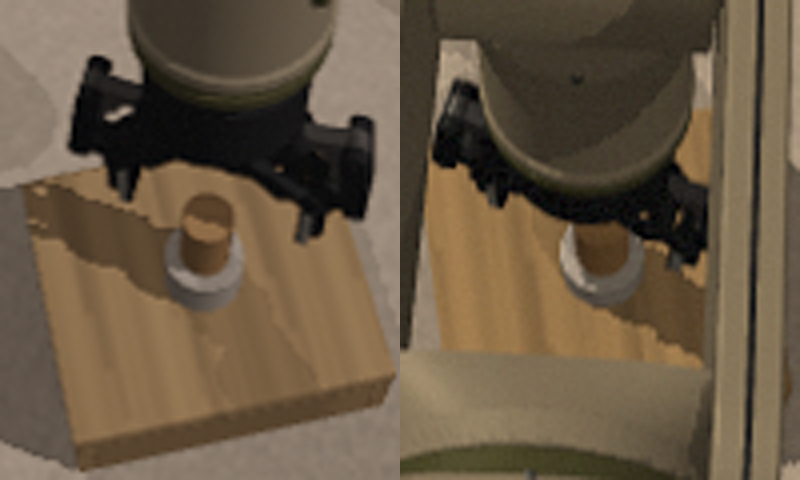

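Run:
```python
from h import *
s=ctrl.read_state(); p=s["position"]; w=s["ee_rot"][2]-np.pi/2
d=np.array([np.cos(w),np.sin(w),0])
for n in ["scene","top"]:
    c=proj(n,[[.585,.028,.1]])[0].astype(int)
    off=0 if n=="scene" else 400
    P=np.array([p+d*.045+[0,0,.013],p-d*.045+[0,0,.013],[.585,.028,.137]])
    print(n,(proj(n,P)-(c-[50,60]))*4+[off,0])
    print(cams.camera_info(n)["R"].T@-cams.camera_info(n)["t"])
```

```text
scene [[296.5006047  250.94911411]
 [132.49460106 211.0643222 ]
 [205.55024604 213.47121815]]
[ 0.91269517 -0.02228072  0.82578681]
top [[508.24153577 206.49571264]
 [676.0135229  265.61022862]
 [602.27788619 220.47388597]]
[0.29172653 0.01466177 1.10554181]
```

Call:
step_arm --pt "0.2 -0.55 0 0 0 0 0" --pt "0 0 0 0 0 0 0"

```text
time: 3.62
position: [0.5877, 0.0275, 0.1022]
ee_rot: [3.134, 0.006, 2.812]
force: [-0.5, 0.4, -0.4]
grip_width: 0.0855
```

Call:
step_arm --pt "0 0 0 0 0 0 0" --pt "0 0 0 0 0 0 0"

```text
time: 3.88
position: [0.5884, 0.0272, 0.1032]
ee_rot: [3.134, 0.007, 2.812]
force: [0.8, 0.2, 0.3]
grip_width: 0.0852
```

Run:
```python
from h import *
for k in range(6):
    s=ctrl.read_state(); print(s["position"],s["ee_rot"],s["joints"]); cams.get_image("top")
```

```text
[0.58837666 0.02716376 0.10317756] [3.13403281 0.00693523 2.81180689] [-0.04447169  0.15711951  1.64054598  0.00545298  1.33514791 -1.28675832]
[0.58838394 0.02719793 0.10316067] [3.13399126 0.00693551 2.81186096] [-0.04443988  0.15714224  1.64055314  0.00549415  1.33510624 -1.28679035]
[0.58828463 0.02725571 0.10302958] [3.13406835 0.0067261  2.81196339] [-0.04433886  0.15723922  1.64069351  0.00547871  1.33509152 -1.28678784]
[0.58817336 0.02727248 0.10288972] [3.13410172 0.00647375 2.81193704] [-0.04434486  0.15733277  1.64085449  0.00551865  1.33508847 -1.28677629]
[0.58813395 0.02731022 0.10286276] [3.13416322 0.0064069  2.8120314 ] [-0.04425648  0.15734631  1.6408901   0.00547732  1.33512075 -1.28677238]
[0.58809219 0.02733733 0.10278499] [3.13417267 0.00629488 2.8120882 ] [-0.04422873  0.15742268  1.6409528   0.0055007   1.335092   -1.2868068 ]
```

Call:
step_arm --pt "-0.3 0.1 -0.4 -0.3 0.5 0 0" --pt "0 0 0 0 0 0 0" --pt "0 0 0 0 0 0 0"

```text
time: 4.55
position: [0.5846, 0.0285, 0.0981]
ee_rot: [-3.14, -0.001, 2.812]
force: [0.6, -0.5, 0.2]
grip_width: 0.0855
```

Aligned. Now close gently.

Call:
step_arm --pt "0 0 0 0 0 0 100" --pt "0 0 0 0 0 0 130" --pt "0 0 0 0 0 0 150" --pt "0 0 0 0 0 0 160" --pt "0 0 0 0 0 0 170" --grip_force 25

```text
time: 5.18
position: [0.5848, 0.0285, 0.0983]
ee_rot: [-3.141, -0.001, 2.812]
force: [0.5, 1.6, 0.0]
grip_width: 0.0286
```

Call:
step_arm --pt "0 0 0 0 0 0 200" --pt "0 0 0 0 0 0 220" --pt "0 0 0 0 0 0 220" --grip_force 35

```text
time: 5.55
position: [0.5848, 0.0285, 0.0986]
ee_rot: [-3.141, -0.001, 2.812]
force: [0.5, 0.5, 0.5]
grip_width: 0.0262
```

Call:
step_arm --pt "0 0 0.5 0 0 0 220" --pt "0 0 1.0 0 0 0 220"

```text
time: 5.8
position: [0.5833, 0.0287, 0.1121]
ee_rot: [-3.14, -0.004, 2.812]
force: [0.5, 0.1, -4.1]
grip_width: 0.0258
```

Call:
step_arm --pt "0.1 0 1.0 0 0 0 220" --pt "0.1 0 1.0 0 0 0 220"

```text
time: 6.05
position: [0.5856, 0.0286, 0.134]
ee_rot: [-3.14, -0.004, 2.812]
force: [-0.1, -0.2, -0.4]
grip_width: 0.0258
```

Run:
```python
from h import *
s=ctrl.read_state(); print(s["position"],s["force"],s["ft_torque"])
o=[]
for n in["scene","top"]:
    im=cams.get_image(n)[:,:,::-1]; c=proj(n,[[.585,.028,.1]])[0].astype(int)
    o.append(cv2.resize(np.ascontiguousarray(im[c[1]-60:c[1]+60,c[0]-50:c[0]+50]),None,fx=4,fy=4,interpolation=cv2.INTER_CUBIC))
cv2.imwrite("pics/a2.png",np.hstack(o))
```

```text
[0.58558189 0.02862827 0.13395831] [-0.12414964 -0.15088216 -0.38575777] [ 0.04518466 -0.02321334  0.00783728]
```

View pics/a2.png

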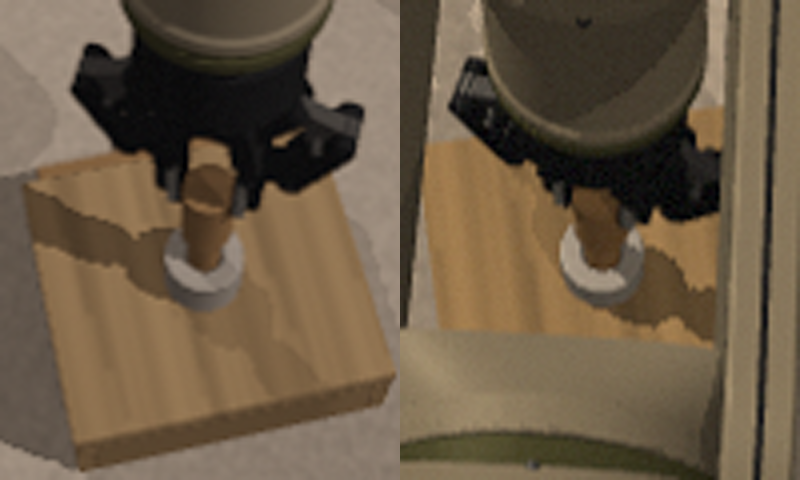

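The peg is held and rising cleanly, with the shaft visible above the sleeve. I continue.

Call:
step_arm --pt "0 0 1.0 0 0 0 220" --pt "0 0 1.0 0 0 0 220" --pt "0 0 1.0 0 0 0 220" --pt "0 0 1.0 0 0 0 220"

```text
time: 6.65
position: [0.5867, 0.0285, 0.1781]
ee_rot: [-3.141, -0.001, 2.812]
force: [0.0, -0.6, 0.3]
grip_width: 0.0258
```

Call:
step_arm --pt "-0.1 0 1.0 0 0 0 220" --pt "0 0 1.0 0 0 0 220" --pt "0 0 1.0 0 0 0 220" --pt "0 0 0 0 0 0 220"

```text
time: 7.15
position: [0.5864, 0.0285, 0.2118]
ee_rot: [-3.141, 0.001, 2.812]
force: [0.4, 0.2, -0.2]
grip_width: 0.0261
```

Run:
```python
from h import *
s=ctrl.read_state(); print(s["position"],s["force"],s["ft_torque"])
for n in["scene","top"]:
    im=cams.get_image(n)[:,:,::-1]
    cv2.imwrite(f"pics/b_{n}.png",im)
```

```text
[0.58635022 0.02849193 0.21179236] [ 0.36515822  0.16937432 -0.15214663] [ 0.0648323  -0.01197044  0.03596975]
```

View pics/b_scene.png

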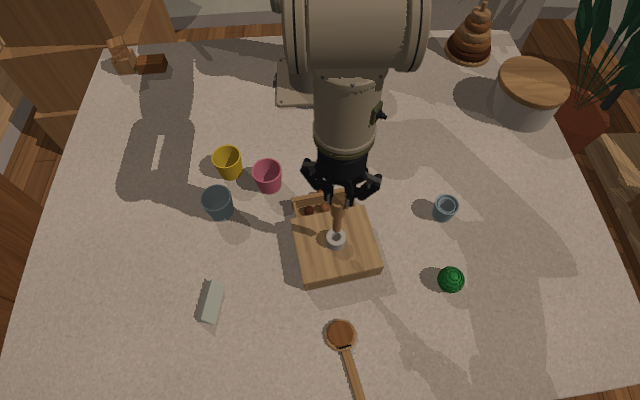

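View pics/b_top.png

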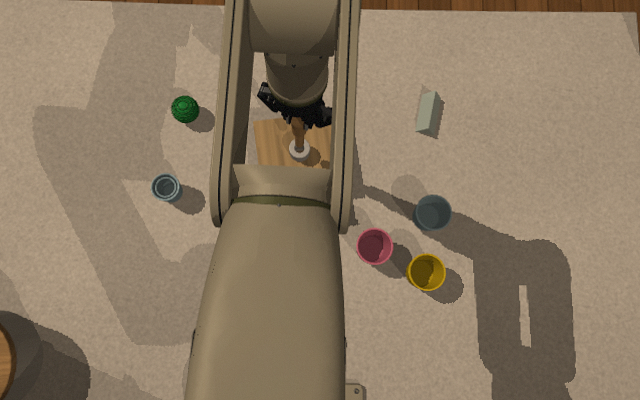

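```bash
cat >> h.py <<'E'
def showpeg(p,foot,name,ns=("scene","top"),extra=None):
    o=[]
    for n in ns:
        im=np.ascontiguousarray(cams.get_image(n)[:,:,::-1])
        x,y=p; pts=np.r_[ring(x,y,foot,.009),ring(x,y,foot+.08,.014)]
        if extra is not None: pts=np.r_[pts,extra]
        u=proj(n,pts); c=u[:60].mean(0).astype(int); sx,sy=40,44
        cr=cv2.resize(im[c[1]-sy:c[1]+sy,c[0]-sx:c[0]+sx],None,fx=5,fy=5,interpolation=cv2.INTER_CUBIC)
        for k,q in enumerate(u): cv2.circle(cr,tuple(((q+.5-(c-[sx,sy]))*5).astype(int)),1,[(0,255,0),(0,0,255),(255,0,0),(255,0,255)][k//60],-1)
        o.append(cr)
    cv2.imwrite(name,np.hstack(o))
E
python3 - <<'E'
from h import *
showpeg((.5864,.028),.120,"pics/c.png")
E
```

```text
(no output)
```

View pics/c.png

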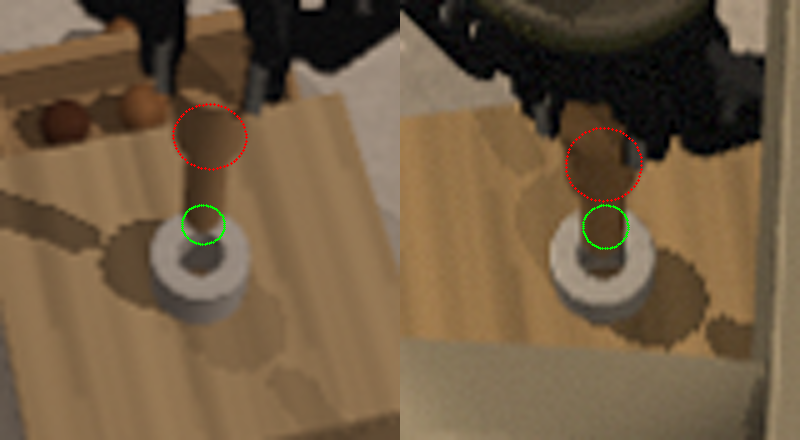

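The tray is out and the peg hangs upright, clear of the sleeve. Now I carry it to the cup.

Call:
step_arm --pt "-0.9 -2.0 0 0 0 0 220" --pt "-1.7 -3.6 0 0 0 0 220" --pt "-1.9 -4.0 0 0 0 0 220" --pt "-1.9 -4.0 0 0 0 0 220" --pt "-1.9 -4.0 0 0 0 0 220" --pt "-1.9 -4.0 0 0 0 0 220" --pt "-1.4 -3.0 0 0 0 0 220" --pt "-0.8 -1.8 0 0 0 0 220" --pt "0 0 0 0 0 0 220" --pt "0 0 0 0 0 0 220"

```text
time: 8.6
position: [0.4484, -0.2482, 0.2051]
ee_rot: [-3.138, -0.009, 2.809]
force: [0.4, 1.3, -0.4]
grip_width: 0.0259
```

Call:
step_arm --pt "0.7 -0.2 0 0 -0.5 0 220" --pt "0 0 0 0 0 0 220" --pt "0 0 0 0 0 0 220"

```text
time: 8.98
position: [0.4565, -0.2487, 0.2049]
ee_rot: [-3.141, -0.0, 2.812]
force: [-1.0, 0.0, -0.3]
grip_width: 0.026
```

Run:
```python
from h import *
s=ctrl.read_state(); p=s["position"]; print(p,s["ee_rot"],s["force"])
showpeg((p[0],p[1]),p[2]-.088,"pics/d.png",extra=np.r_[ring(.4565,-.2505,.07,.038),ring(.4565,-.2505,.0,.0305)])
```

```text
[ 0.45654226 -0.24871879  0.20491356] [-3.14126336e+00 -6.59799813e-05  2.81167376e+00] [-0.98413906  0.00952497 -0.32339236]
```

View pics/d.png

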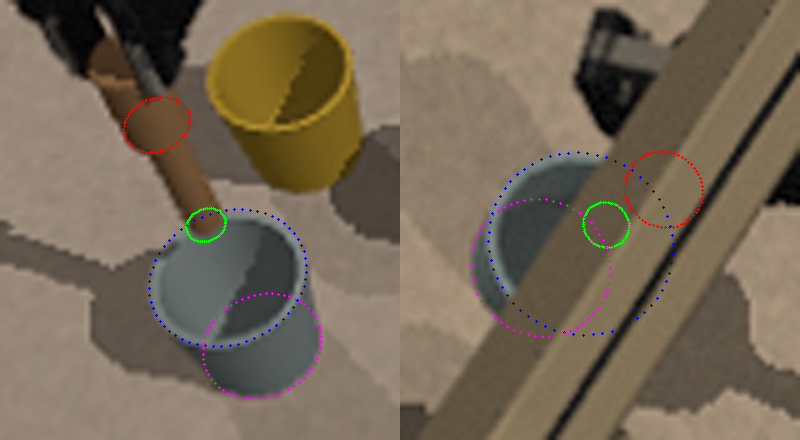

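Call:
step_arm --pt "0 -0.15 -1.5 0 0 0 220" --pt "0 0 -2.0 0 0 0 220" --pt "0 0 -1.5 0 0 0 220" --pt "0 0 0 0 0 0 220"

```text
time: 9.57
position: [0.4558, -0.2498, 0.1507]
ee_rot: [-3.142, -0.002, 2.812]
force: [0.3, -0.2, -0.1]
grip_width: 0.0257
```

Run:
```python
from h import *
s=ctrl.read_state(); p=s["position"]; print(p)
showpeg((p[0],p[1]),p[2]-.088,"pics/e.png",ns=("scene",),extra=np.r_[ring(.4565,-.2505,.07,.038),ring(.4565,-.2505,.0,.0305)])
```

```text
[ 0.45577369 -0.24982164  0.15073179]
```

View pics/e.png

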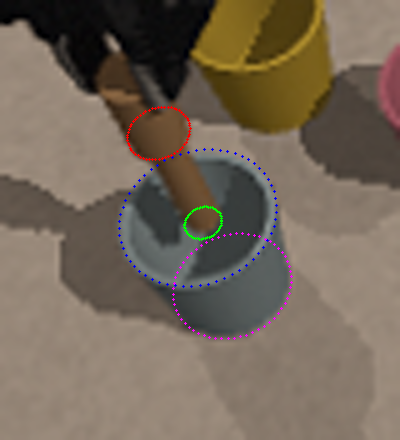

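The peg is entering the cup centrally. I keep going down.

Call:
step_arm --pt "0.05 0 -1.5 0 0 0 220" --pt "0 0 -1.5 0 0 0 220" --pt "0 0 -1.0 0 0 0 220" --pt "0 0 -0.4 0 0 0 220"

```text
time: 10.12
position: [0.4574, -0.2506, 0.1059]
ee_rot: [-3.141, 0.002, 2.812]
force: [-1.6, 0.4, -0.4]
grip_width: 0.0259
```

Call:
step_arm --pt "0 0 -0.3 0 0 0 220" --pt "0 0 0 0 0 0 220"

```text
time: 10.38
position: [0.4573, -0.2505, 0.1025]
ee_rot: [-3.141, 0.001, 2.812]
force: [0.5, 0.1, -1.1]
grip_width: 0.0255
```

Call:
step_arm --pt "0 0 -0.3 0 0 0 220" --pt "0 0 0 0 0 0 220"

```text
time: 10.62
position: [0.4578, -0.2509, 0.1]
ee_rot: [-3.14, 0.003, 2.812]
force: [-0.4, -0.8, -0.7]
grip_width: 0.0259
```

Call:
step_arm --pt "0 0 -0.25 0 0 0 220" --pt "0 0 0 0 0 0 220"

```text
time: 10.88
position: [0.458, -0.251, 0.0977]
ee_rot: [-3.14, 0.003, 2.812]
force: [-0.9, 0.3, 0.5]
grip_width: 0.0258
```

Call:
step_arm --pt "0 0 -0.2 0 0 0 220" --pt "0 0 0 0 0 0 220"

```text
time: 11.12
position: [0.4585, -0.2513, 0.0963]
ee_rot: [-3.14, 0.004, 2.812]
force: [-0.3, -0.4, 1.1]
grip_width: 0.0262
```

Call:
step_arm --pt "0 0 -0.2 0 0 0 220" --pt "0 0 0 0 0 0 220"

```text
time: 11.38
position: [0.4602, -0.2522, 0.0965]
ee_rot: [-3.139, 0.009, 2.812]
force: [-0.5, -0.1, -0.4]
grip_width: 0.0257
```

Call:
step_arm --pt "-0.3 0.15 -0.1 0 0.5 0 220" --pt "0 0 0 0 0 0 220"

```text
time: 11.62
position: [0.4576, -0.2511, 0.0962]
ee_rot: [-3.136, 0.002, 2.812]
force: [0.5, 1.7, 0.8]
grip_width: 0.0257
```

Call:
step_arm --pt "0 0 0 0 0 0 220" --pt "0 0 0 0 0 0 220"

```text
time: 11.88
position: [0.4577, -0.2511, 0.0962]
ee_rot: [-3.136, 0.001, 2.812]
force: [0.7, -0.0, 2.3]
grip_width: 0.0259
```

Run:
```python
from h import *
s=ctrl.read_state(); p=s["position"]; print(p,s["force"],s["ft_torque"])
showpeg((p[0],p[1]),.005,"pics/f.png",extra=np.r_[ring(.4565,-.2505,.07,.038),ring(.4565,-.2505,.0,.0305)])
```

```text
[ 0.45765068 -0.2510514   0.09619655] [ 0.73697272 -0.02906034  2.27468487] [ 0.05212492 -0.09673218 -0.03616358]
```

View pics/f.png

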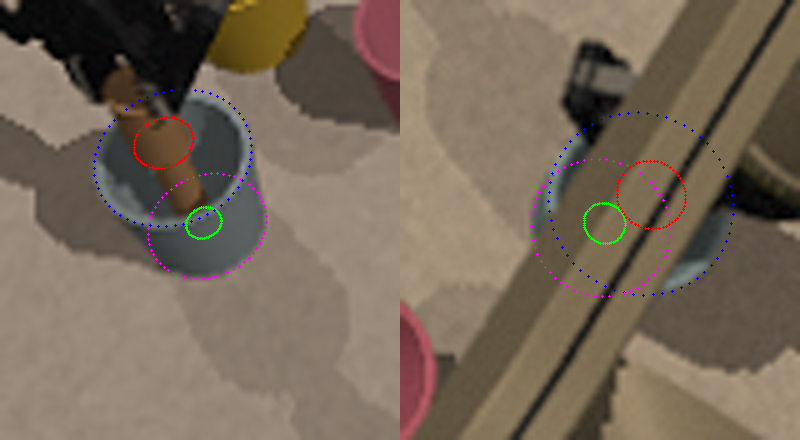

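Call:
step_arm --pt "0 0 -0.1 0 0 0 220" --pt "0 0 0 0 0 0 220"

```text
time: 12.22
position: [0.4585, -0.2515, 0.0963]
ee_rot: [-3.135, 0.003, 2.812]
force: [-0.3, 1.0, 0.5]
grip_width: 0.0261
```

Height has stalled at 0.096, so the foot is on the floor. I release.

Call:
step_arm --pt "0 0 0 0 0 0 150" --pt "0 0 0 0 0 0 120" --pt "0 0 0 0 0 0 60" --pt "0 0 0 0 0 0 0" --pt "0 0 0 0 0 0 0" --pt "0 0 0 0 0 0 0"

```text
time: 12.98
position: [0.457, -0.2507, 0.0944]
ee_rot: [-3.136, -0.0, 2.812]
force: [1.0, 0.6, -0.4]
grip_width: 0.0857
```

Run:
```python
from h import *
s=ctrl.read_state(); p=s["position"]; print(p,s["force"],s["grip_width"],s["ee_rot"])
showpeg((p[0],p[1]),.005,"pics/g.png",ns=("scene",),extra=np.r_[ring(.4565,-.2505,.07,.038),ring(.4565,-.2505,.0,.0305)])
```

```text
[ 0.45697788 -0.25070489  0.09435225] [ 1.03707243  0.63233741 -0.3527089 ] 0.08570670996294816 [-3.13600662e+00 -2.37565258e-04  2.81184799e+00]
```

View pics/g.png

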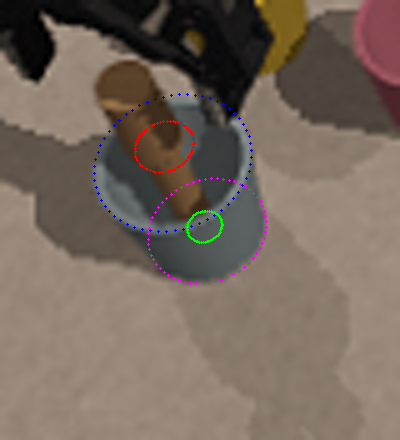

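The peg stands upright on its own. I retreat straight up.

Call:
step_arm --pt "0 0 1.0 0 0 0 0" --pt "0 0 2.0 0 0 0 0" --pt "0 0 3.0 0 0 0 0" --pt "0 0 3.0 0 0 0 0" --pt "0 0 3.0 0 0 0 0" --pt "0 4.0 1.0 0 0 0 0" --pt "0 5.0 0 0 0 0 0" --pt "0 5.0 0 0 0 0 0" --pt "0 5.0 0 0 0 0 0" --pt "0 0 0 0 0 0 0"

```text
time: 14.28
position: [0.4573, -0.0561, 0.2373]
ee_rot: [-3.137, 0.009, 2.81]
force: [-0.5, -0.0, 0.3]
grip_width: 0.0856
```

Run:
```python
from h import *
s=ctrl.read_state(); p=s["position"]; print(p,s["force"])
showpeg((.457,-.2507),.005,"pics/h.png",extra=np.r_[ring(.4565,-.2505,.07,.038),ring(.4565,-.2505,.0,.0305)])
cv2.imwrite("pics/h2.png",cams.get_image("scene")[:,:,::-1])
```

```text
[ 0.45727563 -0.05610435  0.23730439] [-0.54551228 -0.0186878   0.33879924]
```

View pics/h.png

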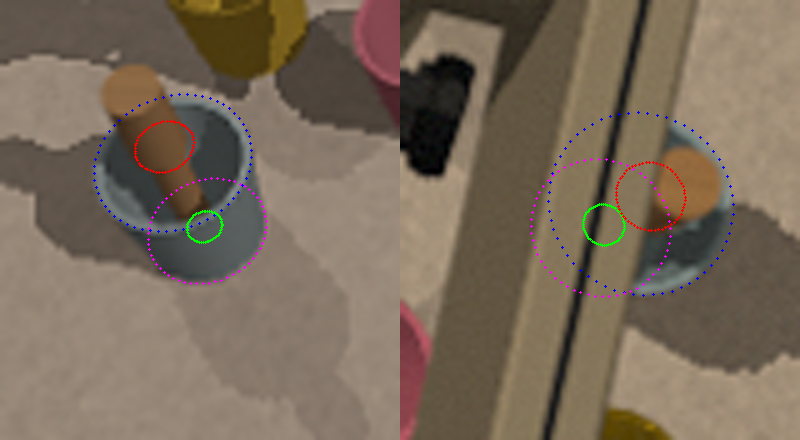

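View pics/h2.png

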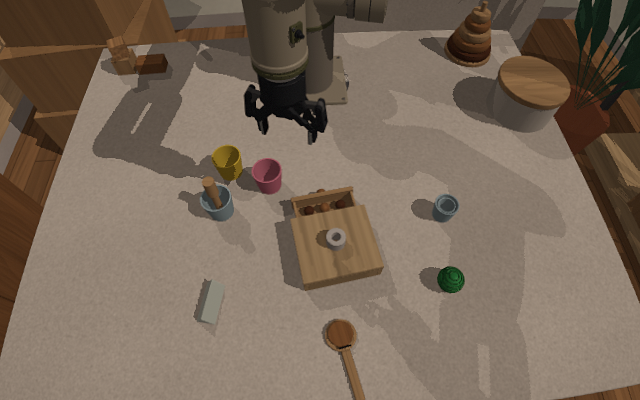

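Run:
```python
from h import *
w=.165
for r in (.10,.14,.15,.16):
    print(r,proj("scene",[[.585-r*np.cos(w),.028-r*np.sin(w),z] for z in(.025,.045)]).round(1).tolist())
im=cv2.imread("pics/h2.png"); cv2.imwrite("pics/h3.png",cv2.resize(im[175:295,280:390],None,fx=5,fy=5,interpolation=cv2.INTER_CUBIC))
```

```text
0.1 [[324.9, 210.4], [324.9, 206.5]]
0.14 [[321.2, 196.7], [321.2, 192.7]]
0.15 [[320.3, 193.4], [320.3, 189.3]]
0.16 [[319.4, 190.1], [319.4, 186.0]]
```

View pics/h3.png

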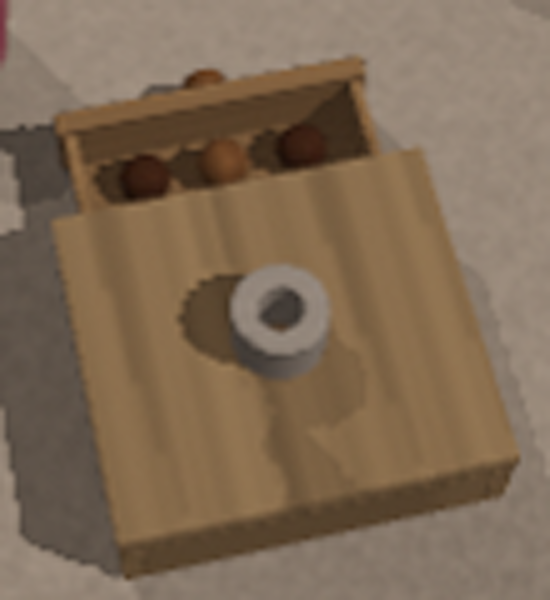

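The knob's far edge is at row ~189, where a fully open tray puts it (186–190). I hand in.

```bash
python3 -c "
from cell import hand_in; print(hand_in())"
```

```text
the job is handed in; nothing more can be done
None
```

I drew the peg straight up out of the sleeve, and the tray popped open. I then stood the peg, thin end down, in the largest blue cup, let go, backed the arm clear and handed the job in. The last move ended at 14.3 s of the 38 s allowed.

- **Peg out of the sleeve:** The gripper rose 113 mm, against the 80 mm needed, and the pictures showed the foot clear above the mouth and upright. Readings between moves never passed about 4 N at the wrist; I did not read the peg-to-case force itself.
- **Tray:** The knob's far edge was at row 189 in the scene picture. A fully open tray (60 mm) would put it at rows 186–190.
- **Peg in the cup:** After release the peg stood by itself, close to upright, in the cup. The foot's contact with the cup floor I judged only from the gripper stopping at 96 mm height, where the force was small and noisy. The near cup wall hid the foot in the pictures.
- **Cup:** Its outline still matched the fit from before the placing, so it looked upright and unmoved.
- **Robot:** The gripper was open and about 20 cm from the cup, touching nothing.

Two readings were slightly off: the gripper showed 26 mm on the 28 mm grip, and the arm drifted a few mm after moves, which I corrected before gripping and placing.

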